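# Pack the whole bones into the finds crate

## Task

Pack the four whole bones, the ones with a knuckle at both ends, into the cardboard trays in the grey crate, each in the tray cut to its length: the longest bone in the longest tray, and so on down to the shortest in the shortest. Lay each one flat on the floor of its tray, and set it down gently, for old bone must not be dropped. Leave the two broken bones, with a knuckle at only one end, where they lie on the bench.

Things in the scene. Friction and masses are not known exactly. Their poses are not given: they have to be found in the camera images.
- bone_a: Longest of four whole bones: dry tan animal bone 132 mm long, about 45 g, loose on the bench. Round shaft 16 mm thick; at BOTH ends a knuckle (two round knobs side by side) 38 mm wide, 22 mm high, the last 25 mm of the length. Origin: mid-length on the shaft axis, 11 mm above what it lies on. x along the shaft, y across, z up.
- bone_b: Second longest of four whole bones: dry tan animal bone 110 mm long, about 35 g, loose on the bench. Round shaft 16 mm thick; at BOTH ends a knuckle (two round knobs side by side) 38 mm wide, 22 mm high, the last 25 mm of the length. Origin: mid-length on the shaft axis, 11 mm above what it lies on. x along the shaft, y across, z up.
- bone_c: Second shortest of four whole bones: dry tan animal bone 88 mm long, about 28 g, loose on the bench. Round shaft 16 mm thick; at BOTH ends a knuckle (two round knobs side by side) 38 mm wide, 22 mm high, the last 25 mm of the length. Origin: mid-length on the shaft axis, 11 mm above what it lies on. x along the shaft, y across, z up.
- bone_d: Shortest of four whole bones: dry tan animal bone 66 mm long, about 20 g, loose on the bench. Round shaft 16 mm thick; at BOTH ends a knuckle (two round knobs side by side) 38 mm wide, 22 mm high, the last 25 mm of the length. Origin: mid-length on the shaft axis, 11 mm above what it lies on. x along the shaft, y across, z up.
- broken_long: Longer broken bone, a look-alike that does not belong: 112 mm long, same bone and 16 mm shaft, a knuckle at one end only (-x); the other end is a snapped, flared stump 22 mm across with a dark marrow hole. Loose on the bench. Origin: mid-length on the shaft axis, 11 mm above the bench; x along the shaft.
- broken_short: Shorter broken bone, a look-alike that does not belong: 80 mm long, same bone and 16 mm shaft, a knuckle at one end only (-x); the other end is a snapped, flared stump 22 mm across with a dark marrow hole. Loose on the bench. Origin: mid-length on the shaft axis, 11 mm above the bench; x along the shaft.
- tray_a: Longest of four open cardboard trays, two by two in a grey crate (345 x 206 mm, walls 60 mm high): inside 152 mm long (x) by 84 mm wide (y), 38 mm high, walls and floor 3 mm thick; long directions all parallel to the crate's long side. Origin: centre of its underside, 5 mm above the bench; z up. Tray and crate stay put. Which tray is in which corner varies.
- tray_b: Second longest of four open cardboard trays, two by two in a grey crate (345 x 206 mm, walls 60 mm high): inside 130 mm long (x) by 84 mm wide (y), 38 mm high, walls and floor 3 mm thick; long directions all parallel to the crate's long side. Origin: centre of its underside, 5 mm above the bench; z up. Tray and crate stay put. Which tray is in which corner varies.
- tray_c: Second shortest of four open cardboard trays, two by two in a grey crate (345 x 206 mm, walls 60 mm high): inside 108 mm long (x) by 84 mm wide (y), 38 mm high, walls and floor 3 mm thick; long directions all parallel to the crate's long side. Origin: centre of its underside, 5 mm above the bench; z up. Tray and crate stay put. Which tray is in which corner varies.
- tray_d: Shortest of four open cardboard trays, two by two in a grey crate (345 x 206 mm, walls 60 mm high): inside 86 mm long (x) by 84 mm wide (y), 38 mm high, walls and floor 3 mm thick; long directions all parallel to the crate's long side. Origin: centre of its underside, 5 mm above the bench; z up. Tray and crate stay put. Which tray is in which corner varies.
Things that resemble listed ones, but are neither listed nor needed, are in the scene too. Leave any blue or orange look-alike of the bone_b alone. Leave any orange look-alike of the bone_a alone.

How it is judged (in metres and radians):
At the end, for the whole second after the job is handed in: Each whole bone lies in the tray of its own rank in length (middle within 26 mm of the tray's centre along and across, 6 to 24 mm above the tray's underside, shaft level to within 0.17 rad), let go of and at rest (below 0.02 m/s); both broken bones are within 30 mm of where they started (x of bone_a in the frame of tray_a between -0.026 and 0.026 m and y of bone_a in the frame of tray_a between -0.026 and 0.026 m and z of bone_a in the frame of tray_a between 0.006 and 0.024 m and angle between bone_a's own x axis and vertical between 1.4 and 1.74 rad and contact force between each of bone_a, bone_b, bone_c, bone_d and the fingers below 0.05 N and linear speed of each of bone_a, bone_b, bone_c, bone_d below 0.02 m/s and x of bone_b in the frame of tray_b between -0.026 and 0.026 m and y of bone_b in the frame of tray_b between -0.026 and 0.026 m and z of bone_b in the frame of tray_b between 0.006 and 0.024 m and angle between bone_b's own x axis and vertical between 1.4 and 1.74 rad and x of bone_c in the frame of tray_c between -0.026 and 0.026 m and y of bone_c in the frame of tray_c between -0.026 and 0.026 m and z of bone_c in the frame of tray_c between 0.006 and 0.024 m and angle between bone_c's own x axis and vertical between 1.4 and 1.74 rad and x of bone_d in the frame of tray_d between -0.026 and 0.026 m and y of bone_d in the frame of tray_d between -0.026 and 0.026 m and z of bone_d in the frame of tray_d between 0.006 and 0.024 m and angle between bone_d's own x axis and vertical between 1.4 and 1.74 rad and distance of each of broken_long, broken_short from where it was at the start of the episode below 0.03 m); the robot touches nothing.
It fails at once if a whole bone is dropped or thrown: it moves faster than 0.7 m/s (a fall of about 25 mm) with no finger on it ((contact force between bone_a and the fingers below 0.01 N and linear speed of bone_a above 0.7 m/s) or (contact force between bone_b and the fingers below 0.01 N and linear speed of bone_b above 0.7 m/s) or (contact force between bone_c and the fingers below 0.01 N and linear speed of bone_c above 0.7 m/s) or (contact force between bone_d and the fingers below 0.01 N and linear speed of bone_d above 0.7 m/s)).
It fails at once if a broken bone is moved more than 30 mm from where it lay (distance of any of broken_long, broken_short from where it was at the start of the episode above 0.03 m).
It also fails if it takes over 112 s, if anything falls off the work surface, if the arm or the gripper's body presses on something with over 40 N, if the wrist force passes 120 N, or if a joint passes its speed limit or range.

## Robot

A 6-joint arm with a two-finger parallel gripper is mounted at the origin on the work surface. World frame = base frame: x ahead of the robot, y to its left, z up, the work surface at z = 0. Lengths are in m, angles in degrees, forces in N, time in s.
With the tool pointing down it reaches from about 0.4 to 0.825 m from the base axis. Payload 7 kg.
Tool frame: the origin (TCP) lies on the mounting face of the last link; the fingertips stand 178 mm ahead of it and the grasp point (between the pads) lies 159 mm ahead of it; z points along the fingers, y is the direction in which the jaws open and shut (so a half turn about z gives the same grasp; the last joint's range is limited). The gripper opens to 88 mm and grips with 3 to 60 N. Pads are 19 mm wide; open, the fingers measure 130 mm over their backs; the gripper's body (78 mm by 193 mm) begins 47 mm behind the grasp point.
Start: joints at [92.424, 20.546, 0.682, 0, -70.136, -16.507], TCP at [0.164, 0.655, 0.405] pointing down, gripper open.
Joint ranges: [-176.03, 176.03], [-82.01, 121.73], [-58.28, 71.71], [-173.87, 95.51], [-174.79, -0.11], [-173.66, 173.66]. Speed limits (degrees/s): [136.94, 136.94, 172.46, 180, 180, 180].

## Interface

Orientations are given as [roll, pitch, yaw] about the fixed x, y, z axes, in that order (R = Rz(yaw) Ry(pitch) Rx(roll)).
In Python, from plant import r gives the robot as it stands. The module is installed in compiled form; this text tells all that it offers.
- The arm moves only by the tool carry_out, never from a script. Its argument "plan" is a list of rows, each a list of 3 entries, a list of its own where there are three numbers: the shift along the tool's x, y, z in m, then the turn, a rotation vector about the tool's x, y, z in degrees, then the closure in counts, from 0 (fully open) to 255 (shut). In form: [[[x, y, z], [ax, ay, az], hand], ...]. A call has 1 to 12 rows; each row shifts and turns the commanded pose from where the row before left it, along the tool's axes as they then stand; what a row does not reach is not made up. A row lasts 1/12 s, in which the tool goes at most 41.7 mm and 7.16 degrees, less where a joint would pass 70% of its speed; a pose out of reach is approached as far as the arm can. A call is refused whole if a number of a shift passes 0.0417 or a number of a turn 7.16, either way. A call with a gripper value outside its range is refused whole. The fingers move at their own pace and stop on an object; "grip_force" is the grip in N (left out, the last holds). Time passes only in rows, so rows that do not move let the fingers close. It gives the time, the measured TCP pose, the force and the opening at its end, in the units of the state.
- r.get_state(): the state, without advancing time (a new reading comes with each control period).
- r.capture(name): name is "scene" or "top"; returns the picture (400x640x3 uint8, red, green, blue); there is no depth.
- r.get_calibration(name): a dict with "K" (3x3 intrinsics, pixels), "rvec" (rotation vector, rad) and "tvec" (3), from world to camera coordinates, as OpenCV has them. Camera axes: x right, y down, z forward; pixel columns grow to the right and rows downward; lengths in m; the calibration is good to about 2 mm. A picture is of the moment at which its call begins. get_calibration takes no time and is no camera call.
- r.close_job(): hands the job in, once; it reports no verdict.
The state is a dict: "time_s": time; "joints": joint angles; "qd": joint speeds; "joint_torque": joint torques, N m; "tcp_pos": TCP position; "eef_rot": TCP orientation; "contact_force": force on the tool from outside, world axes, zero at the start; "moment": the same for the moment, N m; "gripper_width": finger opening in m.
Only numpy, scipy, OpenCV 4.12 (cv2) and the standard library are available. Lean on these libraries where they do the work, as an engineer would, in place of code of your own. Each camera call takes 0.05 s, during which the arm holds its last target. There are 200 camera calls.

## Working session

There is one attempt and no reset: what is moved stays moved. The work goes in short steps, Python scripts to look and compute and a tool call to move; the robot and the scene stay as the last step left them, time stands still between calls to the robot, and variables do not carry over. Pictures are saved under pics/ and viewed, about 12 in all and at most 16, crops included, and the job is handed in when it is done.

Besides the shell and the picture viewer there is one more tool, called after ">>>" by a JSON object that holds its "op" and its "data". carry_out: Moves the arm, as the interface text tells. Its arguments: {"type":"object","properties":{"plan":{"type":"array","items":{"type":"array"}},"grip_force":{"type":"number"}},"required":["plan"]}

```bash
mkdir -p pics
python3 - <<'E'
from plant import r
import cv2,numpy as np
print(r.get_state())
for n in("scene","top"):
    im=r.capture(n); cv2.imwrite(f"pics/{n}0.png",im[:,:,::-1])
    c=r.get_calibration(n); R=cv2.Rodrigues(np.array(c["rvec"],float))[0]
    print(n,c["K"],"\n",R,-R.T@np.array(c["tvec"]).ravel())
E
```

```text
{'time_s': 0.0, 'joints': array([ 9.24232534e+01,  2.05908709e+01,  6.33176164e-01, -2.07835651e-02,
       -7.01340910e+01, -1.65076742e+01]), 'qd': array([ 0.10127086,  0.0377483 ,  0.02660403, -0.01260211,  0.00171431,
        0.01033167]), 'joint_torque': array([-2.25912394e-03, -5.82713306e+01,  2.93063807e+01,  6.99730530e+00,
        7.10398905e-03, -1.50167266e-04]), 'tcp_pos': array([0.16420473, 0.65452069, 0.40372218]), 'eef_rot': array([ 1.79906445e+02, -7.35048816e-03, -1.40914931e+01]), 'contact_force': array([-0.81971379, -0.0651562 ,  0.31018543]), 'moment': array([0.00880214, 0.00040152, 0.06719883]), 'gripper_width': 0.0876273277932332}
scene [[453.46736118   0.         319.68676026]
 [  0.         453.46736118 197.45999531]
 [  0.           0.           1.        ]] 
 [[-0.86166647  0.50737869  0.00988751]
 [ 0.39380609  0.68082431 -0.61757188]
 [-0.32007447 -0.52824721 -0.7864523 ]] [0.90111072 0.57924883 0.92770467]
top [[488.63604585   0.         323.19973699]
 [  0.         488.63604585 196.94899618]
 [  0.           0.           1.        ]] 
 [[-0.11348425 -0.9935329   0.00370165]
 [-0.97349474  0.11044927 -0.20027219]
 [ 0.19856816 -0.02633127 -0.97973331]] [ 0.31824103 -0.02546452  1.27578481]
```

View pics/top0.png

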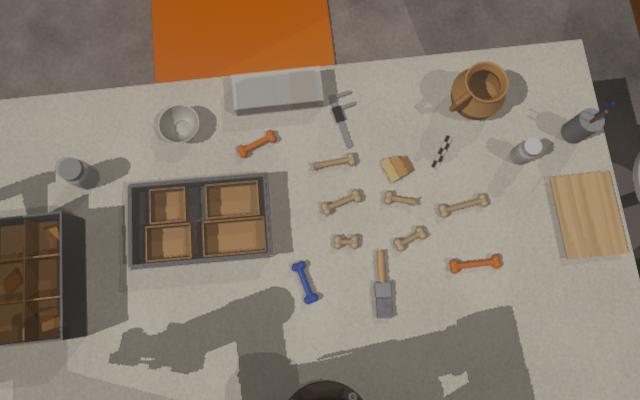

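View pics/scene0.png

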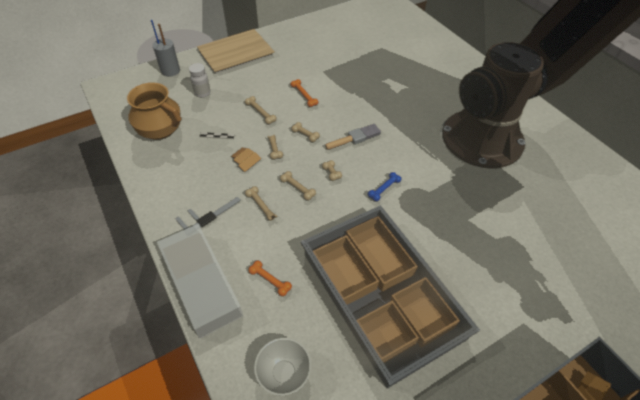

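```bash
cat > h.py <<'E'
import cv2,numpy as np
from plant import r
def cam(n):
    c=r.get_calibration(n); R=cv2.Rodrigues(np.array(c["rvec"],float))[0]
    return np.array(c["K"]),R,np.array(c["tvec"],float).ravel()
def ray(n,uv):
    K,R,t=cam(n); d=R.T@np.linalg.inv(K)@np.array([uv[0],uv[1],1.]); return -R.T@t,d/np.linalg.norm(d)
def at_z(n,uv,z):
    o,d=ray(n,uv); return o+d*(z-o[2])/d[2]
def proj(n,P):
    K,R,t=cam(n); q=K@(R@np.array(P,float)+t); return q[:2]/q[2]
def tri(ua,ub):
    (o1,d1),(o2,d2)=ray("top",ua),ray("scene",ub)
    s=np.linalg.lstsq(np.c_[d1,-d2],o2-o1,rcond=None)[0]; a,b=o1+s[0]*d1,o2+s[1]*d2
    return (a+b)/2,np.linalg.norm(a-b)
E
python3 - <<'E'
from h import *
def blobs(n,im,box):
    hsv=cv2.cvtColor(im,cv2.COLOR_RGB2HSV)
    m=((hsv[:,:,1]>75)&(hsv[:,:,0]>8)&(hsv[:,:,0]<28)&(hsv[:,:,2]>70)).astype(np.uint8)
    x0,y0,x1,y1=box; k=np.zeros_like(m);k[y0:y1,x0:x1]=1; m*=k
    N,l,s,c=cv2.connectedComponentsWithStats(m)
    out=[]
    for i in range(1,N):
        if s[i,4]>60:
            p=np.argwhere(l==i)[:,::-1].astype(np.float32); 
            out.append((c[i],s[i,4],cv2.minAreaRect(p)))
    return out
T=r.capture("top");S=r.capture("scene")
for n,im,b in(("top",T,(290,140,510,280)),("scene",S,(220,80,350,230))):
    print(n)
    for c,a,rc in blobs(n,im,b): print(c.round(1),a,np.round(rc[1],1),round(rc[2]),at_z(n,c,.011).round(3))
a=cv2.resize(T[145:265,300:500],None,fx=4,fy=4,interpolation=cv2.INTER_CUBIC)
cv2.imwrite("pics/zt.png",a[:,:,::-1])
b=cv2.resize(T[165:275,120:280],None,fx=5,fy=5,interpolation=cv2.INTER_CUBIC)
cv2.imwrite("pics/zc.png",b[:,:,::-1])
E
```

```text
top
[335.4 161.8] 244 [12.  41.9] 81 [ 0.667 -0.103  0.011]
[396.7 167. ] 554 [24.3 26.1] 61 [ 0.634 -0.264  0.011]
[341.4 201.7] 273 [12.1 39.9] 67 [ 0.557 -0.106  0.011]
[398.7 198.8] 210 [32.1 12.1] 2 [ 0.547 -0.257  0.011]
[463. 205.] 319 [12.6 47.9] 75 [ 0.512 -0.423  0.011]
[409.9 238.1] 238 [13. 32.] 61 [ 0.441 -0.271  0.011]
[345.8 241.4] 198 [12.1 23.4] 87 [ 0.451 -0.104  0.011]
[380.7 264.7] 211 [29.2  7.3] 87 [ 0.381 -0.186  0.011]
[474.6 263.5] 449 [14.3 51.7] 83 [ 0.357 -0.427  0.011]
scene
[304.2  93. ] 242 [34.5 10.8] 48 [ 0.359 -0.42   0.011]
[259.9 109.5] 167 [34.1  9.2] 44 [ 0.513 -0.419  0.011]
[305.1 131.7] 142 [26.8  9. ] 28 [ 0.442 -0.267  0.011]
[274.2 148. ] 129 [22.1 10.4] 84 [ 0.549 -0.252  0.011]
[337.7 142.4] 150 [ 6.1 25.3] 71 [ 0.383 -0.182  0.011]
[245.6 158.2] 412 [20.9 22. ] 51 [ 0.635 -0.257  0.011]
[331.  169.8] 128 [19.7 10.3] 60 [ 0.453 -0.103  0.011]
[297.2 184.9] 218 [36.  10.6] 37 [ 0.558 -0.102  0.011]
[260.2 202.6] 219 [38.1 11.4] 47 [ 0.668 -0.098  0.011]
```

View pics/zt.png

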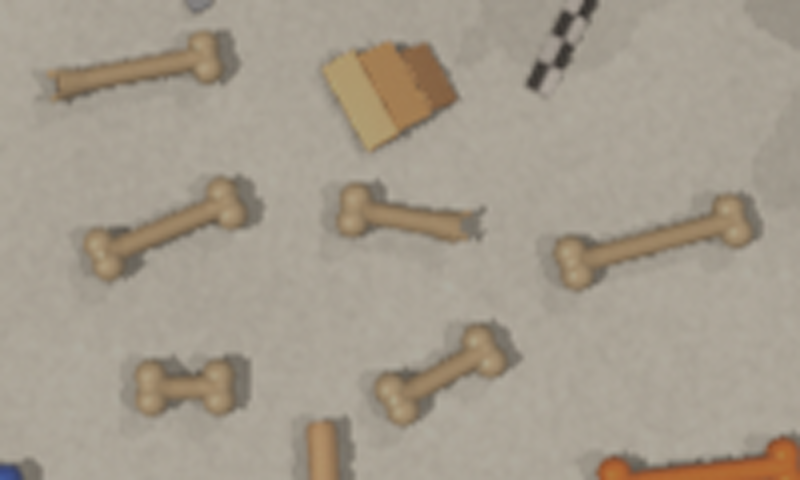

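View pics/zc.png

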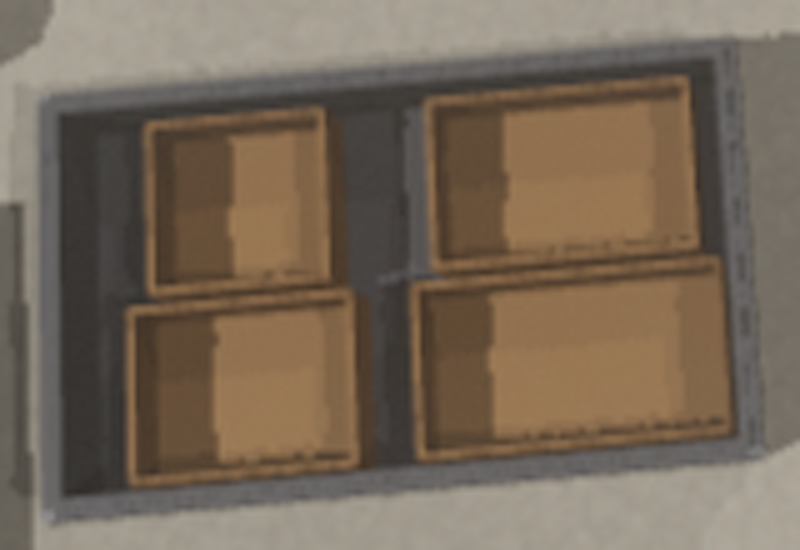

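Top view zoom: whole bones A (463,205), B (341,202), C (410,238), D (346,241); the broken ones are at (333,162) and (400,200), each with a snapped end. Crate zoom: D tray is upper left, C lower left, B upper right, A lower right.

Run:
```python
from h import *
S=r.capture("scene");T=r.capture("top")
b=cv2.resize(S[200:385,295:485],None,fx=3.2,fy=3.2,interpolation=cv2.INTER_CUBIC)
cv2.imwrite("pics/zs.png",b[:,:,::-1])
C={"d":[(145,122),(326,108),(332,284),(150,298)],"c":[(127,308),(354,290),(358,466),(130,486)],
"b":[(424,97),(688,76),(698,248),(432,272)],"a":[(412,283),(720,258),(733,433),(418,460)]}
for k,v in C.items():
    P=np.array([at_z("top",(120+u/5-.4,165+w/5-.4),.045) for u,w in v])
    L=[np.linalg.norm(P[i]-P[(i+1)%4]) for i in range(4)]; d=P[1]-P[0]+P[2]-P[3]
    print("tray",k,P.mean(0).round(4),np.round(L,3),"axis yaw",np.degrees(np.arctan2(d[1],d[0])).round(1))
B={"a":((463,205),(260,109)),"b":((341,202),(297,185)),"c":((410,238),(305,132)),"d":((346,241),(331,170)),"bl":((335,162),(260,203)),"bs":((400,199),(274,148))}
for k,(ut,us) in B.items():
    o=[]
    for n,im,u in(("top",T,ut),("scene",S,us)):
        h=cv2.cvtColor(im,cv2.COLOR_RGB2HSV); m=((h[:,:,1]>75)&(h[:,:,0]>8)&(h[:,:,0]<28)&(h[:,:,2]>70)).astype(np.uint8)
        N,l=cv2.connectedComponents(m); 
        ids=l[u[1]-4:u[1]+5,u[0]-4:u[0]+5]; i=np.bincount(ids[ids>0]).argmax()
        px=np.argwhere(l==i)[:,::-1]; P=np.array([at_z(n,q,.012)[:2] for q in px])
        c=P.mean(0); w,V=np.linalg.eigh(np.cov((P-c).T)); a=V[:,1]; s=(P-c)@a
        mid=c+a*(s.max()+s.min())/2
        print(k,n,"cen",c.round(4),"mid",mid.round(4),"len",round(np.ptp(s),3),"yaw",np.degrees(np.arctan2(a[1],a[0])).round(1)); o.append(px.mean(0))
    print("   tri",[np.round(x,4) for x in tri(*o)])
```

```text
tray d [0.5916 0.3404 0.045 ] [0.093 0.092 0.092 0.092] axis yaw -92.0
tray c [0.4967 0.3431 0.045 ] [0.115 0.089 0.114 0.09 ] axis yaw -91.7
tray b [0.5885 0.1754 0.045 ] [0.136 0.091 0.136 0.092] axis yaw -91.5
tray a [0.4926 0.1775 0.045 ] [0.157 0.089 0.158 0.09 ] axis yaw -91.7
a top cen [ 0.5114 -0.4233] mid [ 0.5113 -0.4226] len 0.128 yaw 98.7
a scene cen [ 0.5131 -0.417 ] mid [ 0.5133 -0.4179] len 0.129 yaw 98.6
   tri [array([ 0.5113, -0.4242,  0.0059]), np.float64(0.0026)]
b top cen [ 0.5565 -0.1061] mid [ 0.5561 -0.1047] len 0.106 yaw 106.7
b scene cen [ 0.5581 -0.101 ] mid [ 0.5581 -0.1012] len 0.105 yaw 105.8
   tri [array([ 0.5566, -0.1056,  0.0063]), np.float64(0.0023)]
c top cen [ 0.4406 -0.2708] mid [ 0.4403 -0.2701] len 0.084 yaw 111.5
c scene cen [ 0.4423 -0.2668] mid [ 0.4421 -0.2664] len 0.084 yaw 110.8
   tri [array([ 0.4405, -0.2712,  0.0077]), np.float64(0.0013)]
d top cen [ 0.451  -0.1043] mid [ 0.4511 -0.1036] len 0.06 yaw 85.2
d scene cen [ 0.4536 -0.1025] mid [ 0.4538 -0.1009] len 0.061 yaw 81.4
   tri [array([ 0.4517, -0.1047,  0.0084]), np.float64(0.0007)]
bl top cen [ 0.6664 -0.1028] mid [ 0.6658 -0.0969] len 0.114 yaw 95.4
bl scene cen [ 0.6679 -0.0978] mid [ 0.6676 -0.095 ] len 0.112 yaw 94.8
   tri [array([ 0.6671, -0.1024,  0.0061]), np.float64(0.0022)]
bs top cen [ 0.547  -0.2563] mid [ 0.5455 -0.2616] len 0.085 yaw 74.0
bs scene cen [ 0.549  -0.2524] mid [ 0.5476 -0.2572] len 0.086 yaw 73.6
   tri [array([ 0.5475, -0.257 ,  0.007 ]), np.float64(0.0009)]
```

View pics/zs.png

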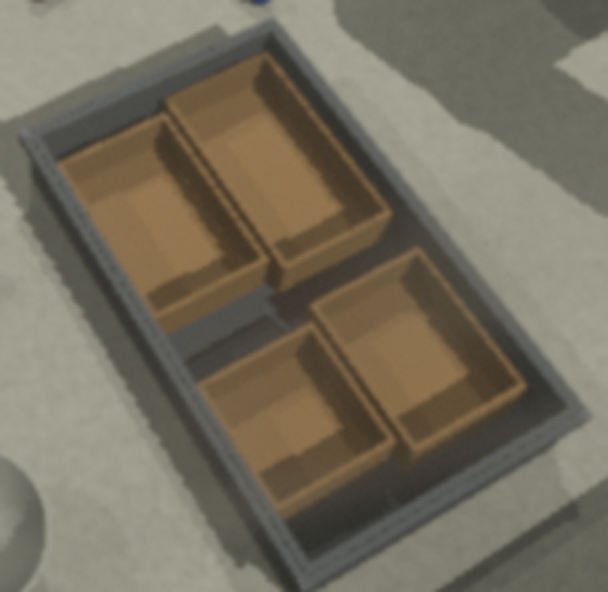

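The scene zoom agrees with the tray order. Heading over bone B by way of the crate side.

>>> {"op": "carry_out", "data": {"plan": [[[0.032,0.0235,0.008],[0,0,0],0],[[0.032,0.0235,0.008],[0,0,0],0],[[0.032,0.0235,0.008],[0,0,0],0],[[0.032,0.0235,0.008],[0,0,0],0],[[0.032,0.0235,0.008],[0,0,0],0],[[0.032,0.0235,0.008],[0,0,0],0],[[0.032,0.0235,0.008],[0,0,0],0],[[0.032,0.0235,0.008],[0,0,0],0],[[0.032,0.0235,0.008],[0,0,0],0],[[0.032,0.0235,0.008],[0,0,0],0],[[0.032,0.0235,0.008],[0,0,0],0],[[0.032,0.0235,0.008],[0,0,0],0]], "grip_force": 12}}

```text
time_s: 1.3
tcp_pos: [0.469, 0.2861, 0.3086]
eef_rot: [-180.0, -0.0, -14.1]
contact_force: [0.5, 0.8, -0.6]
gripper_width: 0.0878
```

>>> {"op": "carry_out", "data": {"plan": [[[0,0,0],[0,0,6.6],110],[[0,0,0],[0,0,6.6],110],[[0,0,0],[0,0,6.6],110],[[0,0,0],[0,0,6.6],110],[[0,0,0],[0,0,6.6],110],[[0,0,0],[0,0,6.6],110],[[0,0,0],[0,0,6.6],110],[[0,0,0],[0,0,6.6],110],[[0,0,0],[0,0,6.5],110],[[0,0,0],[0,0,0],110]]}}

```text
time_s: 2.13
tcp_pos: [0.4681, 0.2877, 0.3087]
eef_rot: [-180.0, 0.0, -73.7]
contact_force: [-0.3, 0.7, 0.2]
gripper_width: 0.0496
```

```bash
cat >> h.py <<'E'
def go(x,y,z,yaw):
    s=r.get_state(); p=s["tcp_pos"]; w=np.radians(s["eef_rot"][2]); d=np.array([x,y,z])-p
    t=(yaw-s["eef_rot"][2]+180)%360-180
    f=lambda w:np.round([np.cos(w)*d[0]+np.sin(w)*d[1],np.sin(w)*d[0]-np.cos(w)*d[1],-d[2]],4)
    print("t",round(s["time_s"],2),"p",p.round(4),"rot",s["eef_rot"].round(2),"F",s["contact_force"].round(1),"w",round(s["gripper_width"],4),"j",s["joints"].round(0))
    print("shift before turn",f(w),"after turn",f(np.radians(yaw)),"turn",round(-t,1),"dist",np.linalg.norm(d).round(3))
E
python3 - <<'E'
from h import *
go(.5565,-.105,.26,-73.5)
for a,b in(((167.2,205.2),(387.2,328.1)),((233.8,236.2),(380.6,249.5))): print(tri(a,b))
E
```

```text
t 2.13 p [0.4681 0.2877 0.3087] rot [-180.      0.    -73.68] F [-0.3  0.7  0.2] w 0.0496 j [ 52.  14. -23.  -0. -54. -36.]
shift before turn [0.4017 0.0255 0.0487] after turn [0.4016 0.0267 0.0487] turn -0.2 dist 0.405
(array([0.59234277, 0.34239615, 0.03944883]), np.float64(0.0004985986270714558))
(array([0.4936512 , 0.1798412 , 0.03370543]), np.float64(0.001413040209197009))
```

>>> {"op": "carry_out", "data": {"plan": [[[0.0365,0.0023,0.0044],[0,0,0],110],[[0.0365,0.0023,0.0044],[0,0,0],110],[[0.0365,0.0023,0.0044],[0,0,0],110],[[0.0365,0.0023,0.0044],[0,0,0],110],[[0.0365,0.0023,0.0044],[0,0,0],110],[[0.0365,0.0023,0.0044],[0,0,0],110],[[0.0365,0.0023,0.0044],[0,0,0],110],[[0.0365,0.0023,0.0044],[0,0,0],110],[[0.0365,0.0023,0.0044],[0,0,0],110],[[0.0365,0.0023,0.0044],[0,0,0],110],[[0.0365,0.0023,0.0044],[0,0,0],110],[[0,0,0],[0,0,0],110]]}}

```text
time_s: 3.13
tcp_pos: [0.5591, -0.109, 0.2592]
eef_rot: [179.9, -0.0, -73.4]
contact_force: [0.4, 0.6, 1.0]
gripper_width: 0.0496
```

Run:
```python
from h import *
go(.5565,-.105,.182,-73.5)
S=r.capture("scene"); cv2.imwrite("pics/s1.png",cv2.resize(S[60:260,200:420],None,fx=3,fy=3,interpolation=cv2.INTER_CUBIC)[:,:,::-1])
```

```text
t 3.13 p [ 0.5591 -0.109   0.2592] rot [ 1.7992e+02 -2.0000e-02 -7.3370e+01] F [0.4 0.6 1. ] w 0.0496 j [  9.  19. -23.   0. -48.   8.]
shift before turn [-0.0046  0.0014  0.0772] after turn [-0.0046  0.0014  0.0772] turn 0.1 dist 0.077
```

View pics/s1.png

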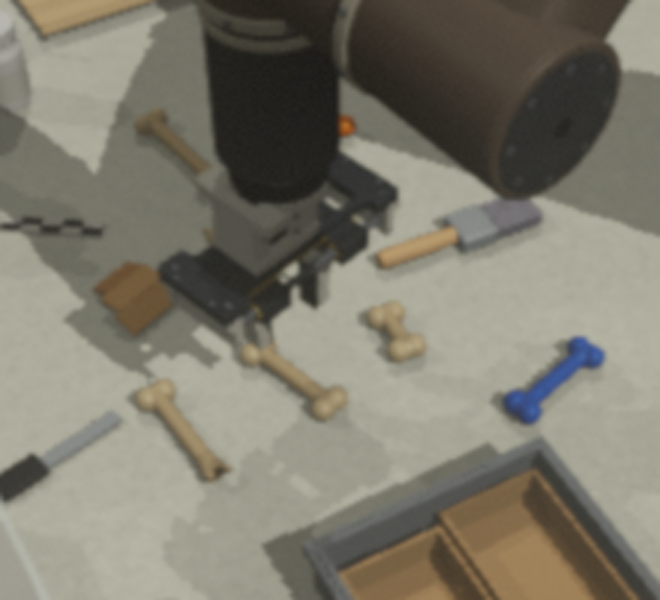

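Fingers straddle bone B's line (crop about (280,370)) with clear space around. Descending.

>>> {"op": "carry_out", "data": {"plan": [[[-0.0046,0.0014,0.0],[0,0,0],110],[[0,0,0.019],[0,0,0],110],[[0,0,0.019],[0,0,0],110],[[0,0,0.019],[0,0,0],110],[[0,0,0.014],[0,0,0],110],[[0,0,0.006],[0,0,0],110],[[0,0,0],[0,0,0],110]]}}

```text
time_s: 3.77
tcp_pos: [0.5554, -0.099, 0.1822]
eef_rot: [179.9, 0.0, -73.2]
contact_force: [0.2, -0.6, -0.7]
gripper_width: 0.0498
```

>>> {"op": "carry_out", "data": {"plan": [[[0,0,0],[0,0,0],180],[[0,0,0],[0,0,0],255],[[0,0,0],[0,0,0],255],[[0,0,0],[0,0,0],255],[[0,0,0],[0,0,0],255],[[0,0,0],[0,0,0],255]]}}

```text
time_s: 4.27
tcp_pos: [0.556, -0.1003, 0.1837]
eef_rot: [-180.0, -0.0, -73.4]
contact_force: [0.3, 0.1, 0.3]
gripper_width: 0.0154
```

Run:
```python
from h import *
go(.5885,.1754,.300,-91.7)
```

```text
t 4.27 p [ 0.556  -0.1003  0.1837] rot [-1.7997e+02 -1.0000e-02 -7.3390e+01] F [0.3 0.1 0.3] w 0.0154 j [ 10.  24. -28.   0. -38.   7.]
shift before turn [-0.2549 -0.1099 -0.1163] after turn [-0.2765 -0.0243 -0.1163] turn 18.3 dist 0.301
```

>>> {"op": "carry_out", "data": {"plan": [[[0,0,-0.01],[0,0,0],255],[[0,0,-0.02],[0,0,0],255],[[0,0,-0.03],[0,0,0],255],[[0,0,-0.03],[0,0,0],255],[[0,0,-0.02],[0,0,0],255],[[0,0,-0.006],[0,0,4],255],[[0,0,0],[0,0,5],255],[[0,0,0],[0,0,5],255],[[0,0,0],[0,0,4.3],255],[[0,0,0],[0,0,0],255]]}}

```text
time_s: 5.1
tcp_pos: [0.5558, -0.1004, 0.3002]
eef_rot: [-180.0, 0.0, -91.9]
contact_force: [0.3, 0.8, -1.0]
gripper_width: 0.015
```

>>> {"op": "carry_out", "data": {"plan": [[[-0.018,-0.0015,0],[0,0,0],255],[[-0.028,-0.0024,0],[0,0,0],255],[[-0.032,-0.0028,0],[0,0,0],255],[[-0.032,-0.0028,0],[0,0,0],255],[[-0.032,-0.0028,0],[0,0,0],255],[[-0.032,-0.0028,0],[0,0,0],255],[[-0.032,-0.0028,0],[0,0,0],255],[[-0.032,-0.0028,0],[0,0,0],255],[[-0.028,-0.0024,0],[0,0,0],255],[[-0.015,-0.001,0],[0,0,0],255],[[0,0,0],[0,0,0],255],[[0,0,0],[0,0,0],255]]}}

```text
time_s: 6.1
tcp_pos: [0.5882, 0.1804, 0.2992]
eef_rot: [180.0, -0.0, -91.5]
contact_force: [-0.2, -0.8, -0.4]
gripper_width: 0.0155
```

Run:
```python
from h import *
go(.5885,.180,.192,-91.7)
S=r.capture("scene"); T=r.capture("top")
a=cv2.resize(S[170:370,260:480],None,fx=2.5,fy=2.5); b=cv2.resize(T[100:300,120:300],None,fx=2.5,fy=2.5)
cv2.imwrite("pics/s2.png",a[:,:,::-1])
```

```text
t 6.1 p [0.5882 0.1804 0.2992] rot [ 1.7997e+02 -2.0000e-02 -9.1520e+01] F [-0.2 -0.8 -0.4] w 0.0155 j [ 35.  20. -15.  -0. -55. -37.]
shift before turn [ 0.0004 -0.0003  0.1072] after turn [ 0.0004 -0.0003  0.1072] turn 0.2 dist 0.107
```

View pics/s2.png

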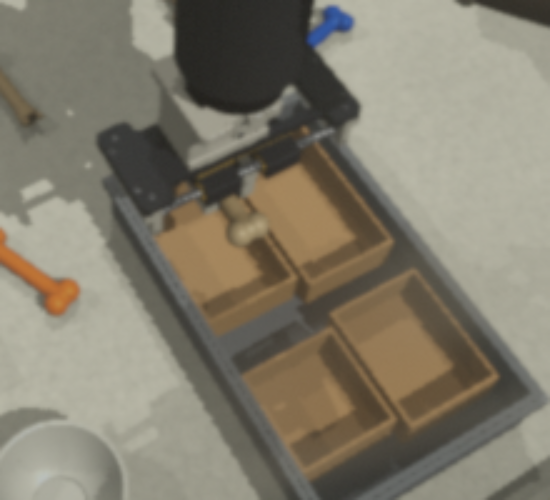

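Bone B hangs level over tray B (crop (240,225)). Lowering, then opening only to about 36 mm.

>>> {"op": "carry_out", "data": {"plan": [[[0,0,0.015],[0,0,0],255],[[0,0,0.025],[0,0,0],255],[[0,0,0.03],[0,0,0],255],[[0,0,0.02],[0,0,0],255],[[0,0,0.01],[0,0,0],255],[[0,0,0.005],[0,0,0],255],[[0,0,0.0015],[0,0,0],255],[[0,0,0],[0,0,0],255],[[0,0,0],[0,0,0],255],[[0,0,0],[0,0,0],255]]}}

```text
time_s: 7.03
tcp_pos: [0.5888, 0.1801, 0.1941]
eef_rot: [-179.9, 0.1, -91.7]
contact_force: [0.1, -0.2, 0.0]
gripper_width: 0.0158
```

>>> {"op": "carry_out", "data": {"plan": [[[0,0,0],[0,0,0],150],[[0,0,0],[0,0,0],150],[[0,0,0],[0,0,0],150],[[0,0,0],[0,0,0],150],[[0,0,-0.01],[0,0,0],150],[[0,0,-0.03],[0,0,0],150],[[0,0,-0.03],[0,0,0],150],[[0,0,-0.037],[0,0,0],150],[[0,0,0],[0,0,0],110],[[0,0,0],[0,0,0],110]]}}

```text
time_s: 7.87
tcp_pos: [0.589, 0.1803, 0.3034]
eef_rot: [-179.7, 0.2, -91.7]
contact_force: [-0.8, -0.1, -0.8]
gripper_width: 0.0446
```

Run:
```python
from h import *
go(.4515,-.1042,.26,-96)
```

```text
t 7.87 p [0.589  0.1803 0.3034] rot [-179.71    0.19  -91.66] F [-0.8 -0.1 -0.8] w 0.0446 j [ 35.  20. -15.   0. -55. -37.]
shift before turn [0.2884 0.1292 0.0434] after turn [0.2973 0.107  0.0434] turn 4.3 dist 0.319
```

>>> {"op": "carry_out", "data": {"plan": [[[0,0,0],[0,0,4.3],110],[[0.033,0.0119,0.0048],[0,0,0],110],[[0.033,0.0119,0.0048],[0,0,0],110],[[0.033,0.0119,0.0048],[0,0,0],110],[[0.033,0.0119,0.0048],[0,0,0],110],[[0.033,0.0119,0.0048],[0,0,0],110],[[0.033,0.0119,0.0048],[0,0,0],110],[[0.033,0.0119,0.0048],[0,0,0],110],[[0.033,0.0119,0.0048],[0,0,0],110],[[0.033,0.0119,0.0048],[0,0,0],110],[[0,0,0],[0,0,0],110],[[0,0,0],[0,0,0],110]]}}

```text
time_s: 8.87
tcp_pos: [0.4495, -0.1058, 0.256]
eef_rot: [179.9, -0.0, -96.2]
contact_force: [1.1, 0.1, -0.5]
gripper_width: 0.0501
```

Run:
```python
from h import *
go(.4520,-.1042,.182,-96)
S=r.capture("scene"); a=cv2.resize(S[60:400,200:480],None,fx=2,fy=2)
cv2.imwrite("pics/s3.png",a[:,:,::-1])
```

```text
t 8.87 p [ 0.4495 -0.1058  0.256 ] rot [ 1.799e+02 -2.000e-02 -9.616e+01] F [ 1.1  0.1 -0.5] w 0.0501 j [ 11.  10. -37.  -0. -44. -17.]
shift before turn [-0.0018 -0.0023  0.074 ] after turn [-0.0018 -0.0023  0.074 ] turn -0.2 dist 0.074
```

View pics/s3.png

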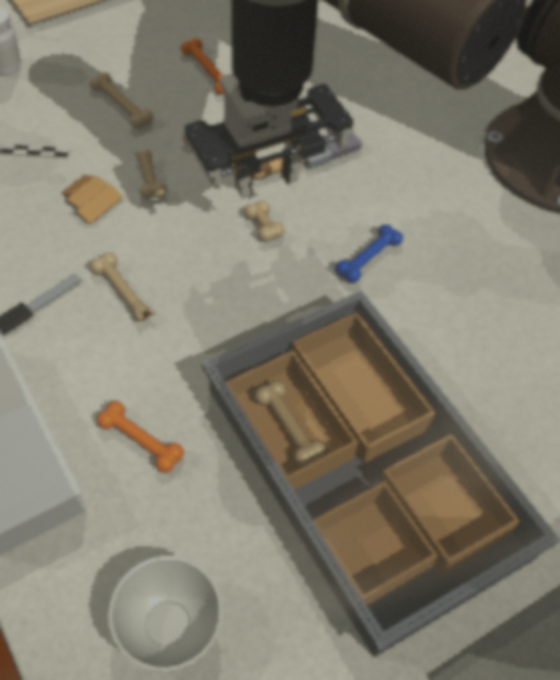

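Bone B lies flat in tray B (crop (290,420)); bone D is untouched at (265,220). Descending on D.

>>> {"op": "carry_out", "data": {"plan": [[[-0.001,-0.0015,0.0],[0,0,0],110],[[0,0,0.019],[0,0,0],110],[[0,0,0.019],[0,0,0],110],[[0,0,0.019],[0,0,0],110],[[0,0,0.01],[0,0,0],110],[[0,0,0.006],[0,0,0],110],[[0,0,0],[0,0,0],110],[[0,0,0],[0,0,0],110],[[0,0,0],[0,0,0],110]]}}

```text
time_s: 9.67
tcp_pos: [0.4531, -0.103, 0.1842]
eef_rot: [-179.9, 0.0, -95.9]
contact_force: [-0.0, 0.1, 0.2]
gripper_width: 0.0501
```

Run:
```python
from h import *
go(.4520,-.1042,.182,-96)
```

```text
t 9.67 p [ 0.4531 -0.103   0.1842] rot [-1.7994e+02  1.0000e-02 -9.5930e+01] F [-0.   0.1  0.2] w 0.0501 j [ 12.  17. -41.   0. -32. -18.]
shift before turn [0.0013 0.001  0.0022] after turn [0.0013 0.001  0.0022] turn 0.1 dist 0.003
```

>>> {"op": "carry_out", "data": {"plan": [[[0.0012,0.001,0.002],[0,0,0],150],[[0,0,0],[0,0,0],200],[[0,0,0],[0,0,0],255],[[0,0,0],[0,0,0],255],[[0,0,0],[0,0,0],255],[[0,0,0],[0,0,0],255],[[0,0,0],[0,0,0],255]]}}

```text
time_s: 10.25
tcp_pos: [0.4514, -0.1046, 0.1817]
eef_rot: [-180.0, 0.0, -96.0]
contact_force: [0.3, 0.1, -0.0]
gripper_width: 0.0153
```

Run:
```python
from h import *
go(.5916,.3404,.30,-91.7)
```

```text
t 10.25 p [ 0.4514 -0.1046  0.1817] rot [-179.99    0.    -95.98] F [ 0.3  0.1 -0. ] w 0.0153 j [ 11.  17. -41.   0. -32. -17.]
shift before turn [-0.4572 -0.093  -0.1183] after turn [-0.4489 -0.1269 -0.1183] turn -4.3 dist 0.481
```

>>> {"op": "carry_out", "data": {"plan": [[[0,0,-0.01],[0,0,0],255],[[0,0,-0.02],[0,0,0],255],[[0,0,-0.03],[0,0,0],255],[[0,0,-0.03],[0,0,0],255],[[0,0,-0.02],[0,0,0],255],[[0,0,-0.008],[0,0,-2.2],255],[[0,0,0],[0,0,-2.1],255],[[0,0,0],[0,0,0],255],[[0,0,0],[0,0,0],255]]}}

```text
time_s: 11.0
tcp_pos: [0.4511, -0.1046, 0.2995]
eef_rot: [180.0, 0.0, -91.8]
contact_force: [-0.7, 0.4, 0.1]
gripper_width: 0.0155
```

>>> {"op": "carry_out", "data": {"plan": [[[-0.02,-0.006,0],[0,0,0],255],[[-0.035,-0.01,0],[0,0,0],255],[[-0.035,-0.01,0],[0,0,0],255],[[-0.035,-0.01,0],[0,0,0],255],[[-0.035,-0.01,0],[0,0,0],255],[[-0.035,-0.01,0],[0,0,0],255],[[-0.035,-0.01,0],[0,0,0],255],[[-0.035,-0.01,0],[0,0,0],255],[[-0.035,-0.01,0],[0,0,0],255],[[-0.035,-0.01,0],[0,0,0],255],[[-0.035,-0.01,0],[0,0,0],255],[[-0.035,-0.01,0],[0,0,0],255]]}}

```text
time_s: 12.0
tcp_pos: [0.5793, 0.2986, 0.2984]
eef_rot: [179.9, -0.1, -91.8]
contact_force: [0.0, -0.7, -0.7]
gripper_width: 0.0157
```

>>> {"op": "carry_out", "data": {"plan": [[[-0.03,-0.008,0],[0,0,0],255],[[-0.014,-0.003,0],[0,0,0],255],[[0,0,0],[0,0,0],255],[[0,0,0],[0,0,0],255],[[0,0,0],[0,0,0],255]]}}

```text
time_s: 12.42
tcp_pos: [0.5911, 0.3398, 0.2987]
eef_rot: [179.9, -0.1, -91.7]
contact_force: [0.3, -0.8, -0.9]
gripper_width: 0.0154
```

Run:
```python
from h import *
go(.5916,.3404,.190,-91.7)
S=r.capture("scene"); a=cv2.resize(S[150:400,240:500],None,fx=2,fy=2)
cv2.imwrite("pics/s4.png",a[:,:,::-1])
```

```text
t 12.42 p [0.5911 0.3398 0.2987] rot [ 1.7992e+02 -7.0000e-02 -9.1730e+01] F [ 0.3 -0.8 -0.9] w 0.0154 j [ 46.  26.  -6.  -0. -59. -48.]
shift before turn [-0.0007 -0.0004  0.1087] after turn [-0.0007 -0.0004  0.1087] turn -0.0 dist 0.109
```

View pics/s4.png

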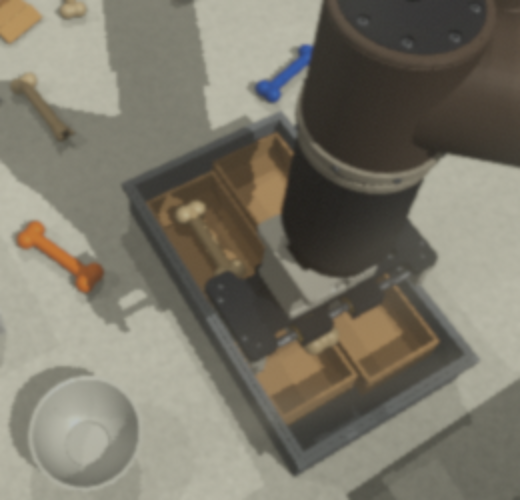

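Bone D is held over tray D (knuckle visible at crop (320,343)). Lowering.

>>> {"op": "carry_out", "data": {"plan": [[[0,0,0.015],[0,0,0],255],[[0,0,0.025],[0,0,0],255],[[0,0,0.03],[0,0,0],255],[[0,0,0.02],[0,0,0],255],[[0,0,0.01],[0,0,0],255],[[0,0,0.006],[0,0,0],255],[[0,0,0.002],[0,0,0],255],[[0,0,0],[0,0,0],255],[[0,0,0],[0,0,0],255],[[0,0,0],[0,0,0],255]]}}

```text
time_s: 13.3
tcp_pos: [0.5919, 0.3408, 0.1931]
eef_rot: [-179.9, 0.1, -91.7]
contact_force: [-1.0, 0.1, 0.5]
gripper_width: 0.0159
```

>>> {"op": "carry_out", "data": {"plan": [[[0,0,0],[0,0,0],150],[[0,0,0],[0,0,0],150],[[0,0,0],[0,0,0],150],[[0,0,0],[0,0,0],150],[[0,0,-0.01],[0,0,0],150],[[0,0,-0.03],[0,0,0],150],[[0,0,-0.03],[0,0,0],150],[[0,0,-0.037],[0,0,0],150],[[0,0,0],[0,0,0],110],[[0,0,0],[0,0,0],110]]}}

```text
time_s: 14.13
tcp_pos: [0.5921, 0.341, 0.3026]
eef_rot: [-179.7, 0.2, -91.7]
contact_force: [-0.3, -0.7, -0.9]
gripper_width: 0.0447
```

Run:
```python
from h import *
go(.4408,-.2705,.26,-68.7)
```

```text
t 14.13 p [0.5921 0.341  0.3026] rot [-179.74    0.25  -91.66] F [-0.3 -0.7 -0.9] w 0.0447 j [ 46.  25.  -6.   0. -58. -48.]
shift before turn [0.6157 0.1335 0.0426] after turn [0.5148 0.3631 0.0426] turn -23.0 dist 0.631
```

>>> {"op": "carry_out", "data": {"plan": [[[0.0385,0.0083,0],[0,0,0],110],[[0.0385,0.0083,0],[0,0,0],110],[[0.0385,0.0083,0],[0,0,0],110],[[0.0385,0.0083,0],[0,0,0],110],[[0.0385,0.0083,0],[0,0,0],110],[[0.0385,0.0083,0],[0,0,0],110],[[0.0385,0.0083,0],[0,0,0],110],[[0.0385,0.0083,0],[0,0,0],110],[[0.0385,0.0083,0],[0,0,0],110],[[0.0385,0.0083,0],[0,0,0],110],[[0.0385,0.0083,0],[0,0,0],110],[[0.0385,0.0083,0],[0,0,0],110]]}}

```text
time_s: 15.13
tcp_pos: [0.4772, -0.12, 0.2985]
eef_rot: [180.0, 0.0, -91.7]
contact_force: [0.9, 0.7, -0.2]
gripper_width: 0.0498
```

>>> {"op": "carry_out", "data": {"plan": [[[0.0385,0.0083,0.01],[0,0,0],110],[[0.0385,0.0083,0.01],[0,0,0],110],[[0.0385,0.0083,0.01],[0,0,0],110],[[0.0385,0.0083,0.01],[0,0,0],110],[[0,0,0],[0,0,-6],110],[[0,0,0],[0,0,-6],110],[[0,0,0],[0,0,-6],110],[[0,0,0],[0,0,-5],110],[[0,0,0],[0,0,0],110],[[0,0,0],[0,0,0],110],[[0,0,0],[0,0,0],110]]}}

```text
time_s: 16.05
tcp_pos: [0.4405, -0.2712, 0.2584]
eef_rot: [180.0, 0.0, -68.8]
contact_force: [0.4, -0.5, -0.0]
gripper_width: 0.05
```

Run:
```python
from h import *
go(.4408,-.2705,.182,-68.7)
S=r.capture("scene"); a=cv2.resize(S[60:400,200:480],None,fx=2,fy=2)
cv2.imwrite("pics/s5.png",a[:,:,::-1])
```

```text
t 16.05 p [ 0.4405 -0.2712  0.2584] rot [ 1.7998e+02  1.0000e-02 -6.8840e+01] F [ 0.4 -0.5 -0. ] w 0.05 j [-10.  14. -30.  -0. -46.  31.]
shift before turn [-0.0005 -0.0005  0.0764] after turn [-0.0005 -0.0005  0.0764] turn -0.1 dist 0.076
```

View pics/s5.png

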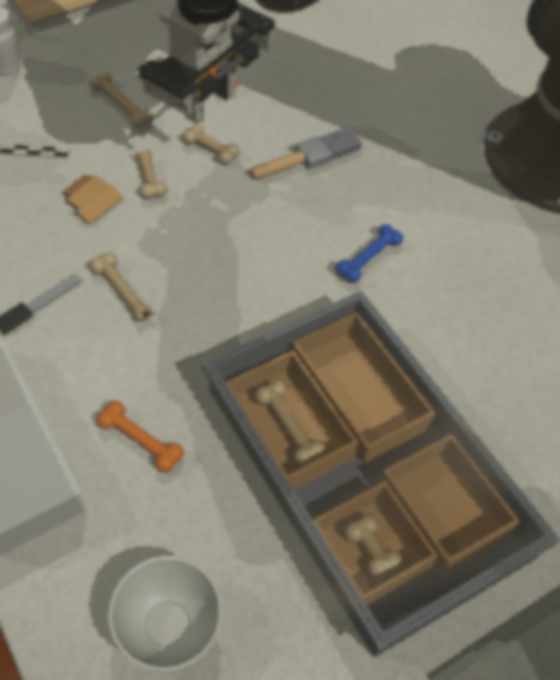

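Bone D lies flat in tray D (crop (375,545)). Descending on bone C.

>>> {"op": "carry_out", "data": {"plan": [[[0,0,0.014],[0,0,0],110],[[0,0,0.019],[0,0,0],110],[[0,0,0.019],[0,0,0],110],[[0,0,0.014],[0,0,0],110],[[0,0,0.008],[0,0,0],110],[[0,0,0.002],[0,0,0],110],[[0,0,0],[0,0,0],110],[[0,0,0],[0,0,0],110]]}}

```text
time_s: 16.77
tcp_pos: [0.4411, -0.2714, 0.1832]
eef_rot: [-180.0, -0.0, -68.7]
contact_force: [0.7, 1.0, -0.2]
gripper_width: 0.0498
```

>>> {"op": "carry_out", "data": {"plan": [[[0,0,0],[0,0,0],150],[[0,0,0],[0,0,0],200],[[0,0,0],[0,0,0],255],[[0,0,0],[0,0,0],255],[[0,0,0],[0,0,0],255],[[0,0,0],[0,0,0],255],[[0,0,0],[0,0,0],255]]}}

```text
time_s: 17.35
tcp_pos: [0.4407, -0.2713, 0.1827]
eef_rot: [-180.0, -0.0, -68.7]
contact_force: [0.6, 0.2, 0.5]
gripper_width: 0.0155
```

Run:
```python
from h import *
go(.4967,.3431,.30,-91.7)
```

```text
t 17.35 p [ 0.4407 -0.2713  0.1827] rot [-1.7999e+02 -1.0000e-02 -6.8680e+01] F [0.6 0.2 0.5] w 0.0155 j [-10.  21. -34.   0. -35.  31.]
shift before turn [-0.552  -0.2755 -0.1173] after turn [-0.6158 -0.0377 -0.1173] turn 23.0 dist 0.628
```

>>> {"op": "carry_out", "data": {"plan": [[[0,0,-0.01],[0,0,0],255],[[0,0,-0.02],[0,0,0],255],[[0,0,-0.03],[0,0,0],255],[[0,0,-0.03],[0,0,0],255],[[0,0,-0.02],[0,0,0],255],[[0,0,-0.007],[0,0,4],255],[[0,0,0],[0,0,5],255],[[0,0,0],[0,0,5],255],[[0,0,0],[0,0,5],255],[[0,0,0],[0,0,4],255],[[0,0,0],[0,0,0],255],[[0,0,0],[0,0,0],255]]}}

```text
time_s: 18.35
tcp_pos: [0.4405, -0.2713, 0.3001]
eef_rot: [-180.0, -0.0, -91.6]
contact_force: [-0.7, 0.3, 0.8]
gripper_width: 0.0154
```

>>> {"op": "carry_out", "data": {"plan": [[[-0.02,-0.0012,0],[0,0,0],255],[[-0.036,-0.0022,0],[0,0,0],255],[[-0.036,-0.0022,0],[0,0,0],255],[[-0.036,-0.0022,0],[0,0,0],255],[[-0.036,-0.0022,0],[0,0,0],255],[[-0.036,-0.0022,0],[0,0,0],255],[[-0.036,-0.0022,0],[0,0,0],255],[[-0.036,-0.0022,0],[0,0,0],255],[[-0.036,-0.0022,0],[0,0,0],255],[[-0.036,-0.0022,0],[0,0,0],255],[[-0.036,-0.0022,0],[0,0,0],255],[[-0.036,-0.0022,0],[0,0,0],255]]}}

```text
time_s: 19.35
tcp_pos: [0.478, 0.1456, 0.3]
eef_rot: [-180.0, 0.0, -91.5]
contact_force: [0.2, -1.1, -0.4]
gripper_width: 0.016
```

>>> {"op": "carry_out", "data": {"plan": [[[-0.036,-0.0022,0],[0,0,0],255],[[-0.036,-0.0022,0],[0,0,0],255],[[-0.036,-0.0022,0],[0,0,0],255],[[-0.036,-0.0022,0],[0,0,0],255],[[-0.036,-0.0022,0],[0,0,0],255],[[-0.02,-0.0012,0],[0,0,0],255],[[0,0,0],[0,0,0],255],[[0,0,0],[0,0,0],255],[[0,0,0],[0,0,0],255]]}}

```text
time_s: 20.1
tcp_pos: [0.4961, 0.343, 0.2993]
eef_rot: [180.0, -0.0, -91.6]
contact_force: [0.1, 0.7, -0.3]
gripper_width: 0.0154
```

Run:
```python
from h import *
go(.4967,.3431,.1907,-91.7)
```

```text
t 20.1 p [0.4961 0.343  0.2993] rot [ 1.7996e+02 -4.0000e-02 -9.1590e+01] F [ 0.1  0.7 -0.3] w 0.0154 j [ 53.  19. -17.  -0. -55. -55.]
shift before turn [-1.000e-04 -6.000e-04  1.086e-01] after turn [-1.000e-04 -6.000e-04  1.086e-01] turn 0.1 dist 0.109
```

>>> {"op": "carry_out", "data": {"plan": [[[0,0,0.015],[0,0,0],255],[[0,0,0.025],[0,0,0],255],[[0,0,0.03],[0,0,0],255],[[0,0,0.02],[0,0,0],255],[[0,0,0.01],[0,0,0],255],[[0,0,0.006],[0,0,0],255],[[0,0,0.002],[0,0,0],255],[[0,0,0],[0,0,0],255],[[0,0,0],[0,0,0],255],[[0,0,0],[0,0,0],255]]}}

```text
time_s: 20.93
tcp_pos: [0.4967, 0.3437, 0.1929]
eef_rot: [-179.9, 0.1, -91.7]
contact_force: [0.1, -0.3, -0.1]
gripper_width: 0.0152
```

>>> {"op": "carry_out", "data": {"plan": [[[0,0,0],[0,0,0],150],[[0,0,0],[0,0,0],150],[[0,0,0],[0,0,0],150],[[0,0,0],[0,0,0],150],[[0,0,-0.01],[0,0,0],150],[[0,0,-0.03],[0,0,0],150],[[0,0,-0.03],[0,0,0],150],[[0,0,-0.037],[0,0,0],150],[[0,0,0],[0,0,0],110],[[0,0,0],[0,0,0],110]]}}

```text
time_s: 21.77
tcp_pos: [0.4968, 0.3439, 0.3021]
eef_rot: [-179.8, 0.3, -91.7]
contact_force: [-0.2, 0.4, -0.9]
gripper_width: 0.0444
```

Run:
```python
from h import *
go(.512,-.423,.26,-81.3)
```

```text
t 21.77 p [0.4968 0.3439 0.3021] rot [-179.79    0.27  -91.67] F [-0.2  0.4 -0.9] w 0.0444 j [ 53.  19. -16.   0. -55. -55.]
shift before turn [ 0.7661 -0.0375  0.0421] after turn [0.7604 0.101  0.0421] turn -10.4 dist 0.768
```

>>> {"op": "carry_out", "data": {"plan": [[[0.0383,-0.0019,0],[0,0,0],110],[[0.0383,-0.0019,0],[0,0,0],110],[[0.0383,-0.0019,0],[0,0,0],110],[[0.0383,-0.0019,0],[0,0,0],110],[[0.0383,-0.0019,0],[0,0,0],110],[[0.0383,-0.0019,0],[0,0,0],110],[[0.0383,-0.0019,0],[0,0,0],110],[[0.0383,-0.0019,0],[0,0,0],110],[[0.0383,-0.0019,0],[0,0,0],110],[[0.0383,-0.0019,0],[0,0,0],110],[[0.0383,-0.0019,0],[0,0,0],110],[[0.0383,-0.0019,0],[0,0,0],110]]}}

```text
time_s: 22.77
tcp_pos: [0.5049, -0.1186, 0.2982]
eef_rot: [179.9, -0.0, -91.7]
contact_force: [1.6, 0.1, -0.6]
gripper_width: 0.0498
```

>>> {"op": "carry_out", "data": {"plan": [[[0.0383,-0.0019,0],[0,0,0],110],[[0.0383,-0.0019,0],[0,0,0],110],[[0.0383,-0.0019,0],[0,0,0],110],[[0.0383,-0.0019,0],[0,0,0],110],[[0.0383,-0.0019,0],[0,0,0],110],[[0.0383,-0.0019,0],[0,0,0],110],[[0.0383,-0.0019,0],[0,0,0],110],[[0.0383,-0.0019,0],[0,0,0],110],[[0,0,0.02],[0,0,-5.2],110],[[0,0,0.02],[0,0,-5.2],110],[[0,0,0],[0,0,0],110],[[0,0,0],[0,0,0],110]]}}

```text
time_s: 23.77
tcp_pos: [0.5111, -0.4233, 0.2569]
eef_rot: [179.8, 0.1, -81.5]
contact_force: [-0.5, 0.9, 0.5]
gripper_width: 0.05
```

Run:
```python
from h import *
go(.512,-.423,.182,-81.3)
S=r.capture("scene"); a=cv2.resize(S[20:400,200:480],None,fx=1.57,fy=1.57)
cv2.imwrite("pics/s6.png",a[:,:,::-1])
```

```text
t 23.77 p [ 0.5111 -0.4233  0.2569] rot [ 1.798e+02  1.300e-01 -8.146e+01] F [-0.5  0.9  0.5] w 0.05 j [-23.  26. -11.  -0. -53.  31.]
shift before turn [-0.0002 -0.0009  0.0749] after turn [-0.0002 -0.0009  0.0749] turn -0.2 dist 0.075
```

View pics/s6.png

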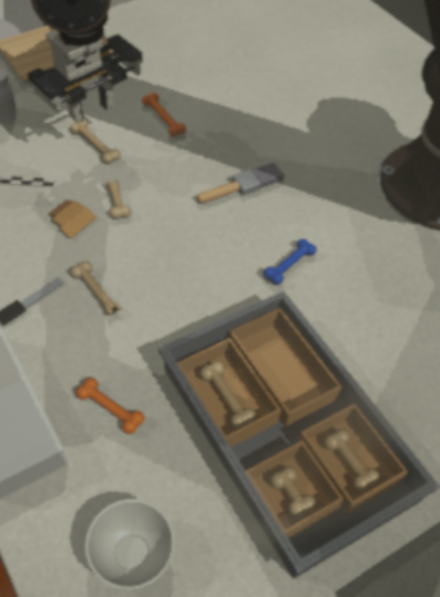

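B, C and D all lie in their trays; the last bone A sits under the gripper (crop (95,140)).

>>> {"op": "carry_out", "data": {"plan": [[[0,0,0.014],[0,0,0],110],[[0,0,0.019],[0,0,0],110],[[0,0,0.019],[0,0,0],110],[[0,0,0.014],[0,0,0],110],[[0,0,0.007],[0,0,0],110],[[0,0,0.002],[0,0,0],110],[[0,0,0],[0,0,0],110],[[0,0,0],[0,0,0],110]]}}

```text
time_s: 24.48
tcp_pos: [0.5125, -0.4235, 0.185]
eef_rot: [-179.9, -0.1, -81.3]
contact_force: [0.7, 0.6, 1.1]
gripper_width: 0.0499
```

>>> {"op": "carry_out", "data": {"plan": [[[0,0,0],[0,0,0],150],[[0,0,0],[0,0,0],200],[[0,0,0],[0,0,0],255],[[0,0,0],[0,0,0],255],[[0,0,0],[0,0,0],255],[[0,0,0],[0,0,0],255],[[0,0,0],[0,0,0],255]]}}

```text
time_s: 25.07
tcp_pos: [0.5119, -0.4235, 0.1837]
eef_rot: [-180.0, -0.0, -81.3]
contact_force: [0.0, -0.1, -0.0]
gripper_width: 0.0155
```

Run:
```python
from h import *
go(.4926,.1775,.30,-91.7)
```

```text
t 25.07 p [ 0.5119 -0.4235  0.1837] rot [-180.     -0.    -81.28] F [ 0.  -0.1 -0. ] w 0.0155 j [-23.  31. -14.   0. -45.  32.]
shift before turn [-0.597  -0.0721 -0.1163] after turn [-0.6002  0.0371 -0.1163] turn 10.4 dist 0.612
```

>>> {"op": "carry_out", "data": {"plan": [[[0,0,-0.01],[0,0,0],255],[[0,0,-0.02],[0,0,0],255],[[0,0,-0.03],[0,0,0],255],[[0,0,-0.03],[0,0,0],255],[[0,0,-0.02],[0,0,0],255],[[0,0,-0.006],[0,0,3.4],255],[[0,0,0],[0,0,4],255],[[0,0,0],[0,0,3],255],[[0,0,0],[0,0,0],255],[[0,0,0],[0,0,0],255]]}}

```text
time_s: 25.9
tcp_pos: [0.5117, -0.4234, 0.3001]
eef_rot: [-180.0, -0.0, -91.6]
contact_force: [-0.1, 0.8, -1.3]
gripper_width: 0.0155
```

>>> {"op": "carry_out", "data": {"plan": [[[-0.02,0.0012,0],[0,0,0],255],[[-0.035,0.0022,0],[0,0,0],255],[[-0.035,0.0022,0],[0,0,0],255],[[-0.035,0.0022,0],[0,0,0],255],[[-0.035,0.0022,0],[0,0,0],255],[[-0.035,0.0022,0],[0,0,0],255],[[-0.035,0.0022,0],[0,0,0],255],[[-0.035,0.0022,0],[0,0,0],255],[[-0.035,0.0022,0],[0,0,0],255],[[-0.035,0.0022,0],[0,0,0],255],[[-0.035,0.0022,0],[0,0,0],255],[[-0.035,0.0022,0],[0,0,0],255]]}}

```text
time_s: 26.9
tcp_pos: [0.4979, -0.0163, 0.2999]
eef_rot: [-180.0, 0.0, -91.6]
contact_force: [1.0, 0.3, -0.9]
gripper_width: 0.0155
```

>>> {"op": "carry_out", "data": {"plan": [[[-0.035,0.0022,0],[0,0,0],255],[[-0.035,0.0022,0],[0,0,0],255],[[-0.035,0.0022,0],[0,0,0],255],[[-0.035,0.0022,0],[0,0,0],255],[[-0.035,0.0022,0],[0,0,0],255],[[-0.02,0.0012,0],[0,0,0],255],[[0,0,0],[0,0,0],255],[[0,0,0],[0,0,0],255],[[0,0,0],[0,0,0],255]]}}

```text
time_s: 27.65
tcp_pos: [0.4916, 0.1772, 0.2995]
eef_rot: [180.0, -0.0, -91.6]
contact_force: [0.8, -0.5, -0.5]
gripper_width: 0.0157
```

Run:
```python
from h import *
go(.4926,.1775,.1917,-91.7)
```

```text
t 27.65 p [0.4916 0.1772 0.2995] rot [ 1.7997e+02 -2.0000e-02 -9.1600e+01] F [ 0.8 -0.5 -0.5] w 0.0157 j [ 41.  12. -27.  -0. -52. -43.]
shift before turn [-0.0003 -0.0009  0.1078] after turn [-0.0003 -0.0009  0.1078] turn 0.1 dist 0.108
```

>>> {"op": "carry_out", "data": {"plan": [[[0,0,0.015],[0,0,0],255],[[0,0,0.025],[0,0,0],255],[[0,0,0.03],[0,0,0],255],[[0,0,0.02],[0,0,0],255],[[0,0,0.01],[0,0,0],255],[[0,0,0.006],[0,0,0],255],[[0,0,0.001],[0,0,0],255],[[0,0,0],[0,0,0],255],[[0,0,0],[0,0,0],255],[[0,0,0],[0,0,0],255]]}}

```text
time_s: 28.48
tcp_pos: [0.4923, 0.1776, 0.1937]
eef_rot: [-179.9, 0.1, -91.7]
contact_force: [0.0, -0.3, -0.5]
gripper_width: 0.0154
```

>>> {"op": "carry_out", "data": {"plan": [[[0,0,0],[0,0,0],150],[[0,0,0],[0,0,0],150],[[0,0,0],[0,0,0],150],[[0,0,0],[0,0,0],150],[[0,0,-0.01],[0,0,0],150],[[0,0,-0.03],[0,0,0],150],[[0,0,-0.03],[0,0,0],150],[[0,0,-0.037],[0,0,0],150],[[0,0,0],[0,0,0],110],[[0,0,0],[0,0,0],110]]}}

```text
time_s: 29.32
tcp_pos: [0.4924, 0.1778, 0.3027]
eef_rot: [-179.7, 0.2, -91.7]
contact_force: [-0.4, -0.6, -0.2]
gripper_width: 0.0446
```

>>> {"op": "carry_out", "data": {"plan": [[[0.03,0,-0.02],[0,0,0],110],[[0.036,0,0],[0,0,0],110],[[0.036,0,0],[0,0,0],110],[[0.036,0,0],[0,0,0],110],[[0.036,0,0],[0,0,0],110],[[0.036,0,0],[0,0,0],110],[[0.036,0,0],[0,0,0],110],[[0.036,0,0],[0,0,0],110],[[0.036,0,0],[0,0,0],110],[[0.02,0,0],[0,0,0],110],[[0,0,0],[0,0,0],110],[[0,0,0],[0,0,0],110]]}}

```text
time_s: 30.32
tcp_pos: [0.4813, -0.1615, 0.3188]
eef_rot: [179.9, 0.0, -91.8]
contact_force: [0.2, 0.1, -0.1]
gripper_width: 0.0497
```

Run:
```python
from h import *
s=r.get_state();print(s["time_s"],s["tcp_pos"].round(3),s["contact_force"].round(1))
S=r.capture("scene");T=r.capture("top")
a=cv2.resize(S[20:400,200:480],None,fx=1.5,fy=1.5); b=cv2.resize(T[140:280,120:370],None,fx=1.5,fy=1.5)
h=max(a.shape[0],b.shape[0]); pad=lambda x:cv2.copyMakeBorder(x,0,h-x.shape[0],0,0,cv2.BORDER_CONSTANT)
cv2.imwrite("pics/s7.png",np.hstack([pad(a),pad(b)])[:,:,::-1])
c=dict(a=(.4926,.1775),b=(.5885,.1754),c=(.4967,.3431),d=(.5916,.3404))
hsv=cv2.cvtColor(S,cv2.COLOR_RGB2HSV)
for k,v in c.items(): print(k,"tray mid proj top",proj("top",[*v,.019]).round(1),"scene",proj("scene",[*v,.019]).round(1))
```

```text
30.3167 [ 0.481 -0.161  0.319] [ 0.2  0.1 -0.1]
a tray mid proj top [235.6 237.4] scene [379.4 251.8]
b tray mid proj top [233.5 201.1] scene [344.2 269.4]
c tray mid proj top [171.2 243.1] scene [422.5 310.3]
d tray mid proj top [170.3 206.9] scene [385.6 331. ]
```

View pics/s7.png

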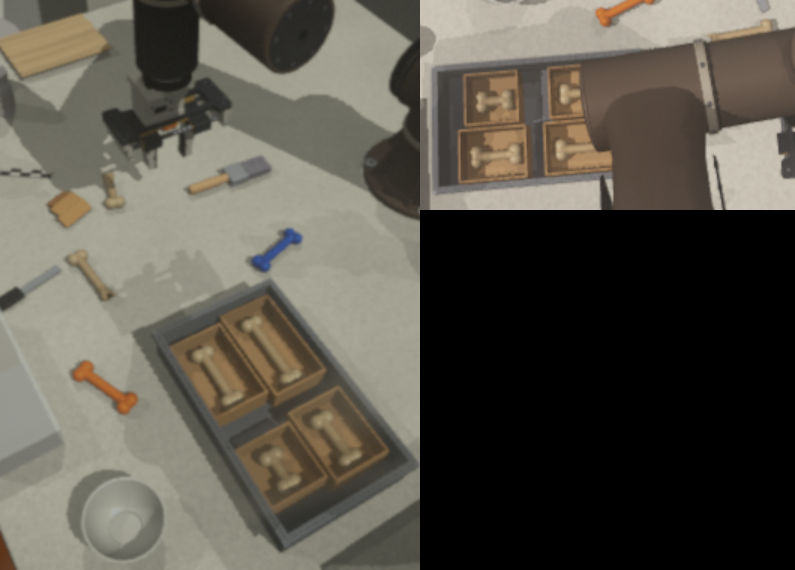

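All four bone middles are within about 2 px of their projected tray centres, for example A at (380.7,253.3) against (379.4,251.8). The broken bones are at (261,203) and (275,147), unchanged. Handing in.

```bash
python3 -c "
from plant import r
print(r.close_job())"
```

```text
the job is handed in; nothing more can be done
None
```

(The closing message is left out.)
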